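Put the railway pieces back on their outlines

TASK

Tidy the toy railway: put the crane car, the buffer stop, the glass tunnel dome and the signal hut each upright on the plywood pad whose drawn outline matches its footprint, centred in the outline and lined up with it (either way round will do). Keep the glass dome upright and set it down rather than drop it, and leave the little tree and the milk churn where they stand.

Things in the scene. Friction and masses are not known exactly. Their poses are not given: they have to be found in the camera images.
- crane_car: Loose yellow plastic toy crane car, about 0.11 kg, does not roll. Chassis 100 (x) x 34 (y) x 16 mm high; in its middle a cab 36 (x) x 34 (y) mm up to 54 mm high with a grey roof 39 x 36 mm up to 58 mm; a sloping boom over the +x end (top 60 mm), a counterweight at the -x end (30 mm high). Origin: centre of the underside, x along the car, z up. Grip the cab across y (34 mm wide) about 36 mm above the underside. Belongs on pad_long.
- buffer_stop: Loose stainless steel buffer stop, about 0.22 kg. Base plate 64 (x) x 44 (y) x 6 mm; on its middle an upright block 22 (x) x 40 (y) mm up to 42 mm high, two round buffers on its -x side (to x = -25 mm), two sloping struts on its +x side. Origin: centre of the underside, x along the 64 mm side, z up. Grip the block across y (40 mm wide) about 32 mm above the underside. Belongs on pad_oblong.
- glass_dome: Loose small clear glass tunnel dome on a thin wooden foot, about 0.12 kg, 54 mm diameter foot, straight glass wall 52 mm diameter from 5 to 28 mm high, domed top at 50 mm, small brass button on top to 55 mm; dark arches on two sides. Round: its yaw does not matter. Origin: centre of the underside, z up. Grip the straight wall (52 mm) in any direction about 24 mm above the underside. Belongs on pad_round.
- signal_hut: Loose wooden signal hut, about 0.06 kg, square walls 46 x 46 mm up to 38 mm high, dark gable roof no wider than the walls with its ridge along x at about 53 mm, chimney to 61 mm. Origin: centre of the underside, x and y along the walls, z up. Grip it across two opposite walls (46 mm) about 27 mm above the underside. Belongs on pad_square (any quarter turn will do).
- pad_long: Fixed plywood pad 124 (x) x 58 (y) mm, 6 mm thick, with a dark long rectangular outline 109 x 43 mm (for the crane car). Origin: centre of the underside; the top is 6 mm above it (6.6 mm seen, with the drawing); x along the long side.
- pad_oblong: Fixed plywood pad 88 (x) x 68 (y) mm, 6 mm thick, with a dark rectangular outline 73 x 53 mm (for the buffer stop). Origin: centre of the underside, top 6 mm above it; x along the longer side.
- pad_round: Fixed square plywood pad 76 x 76 mm, 6 mm thick, with a dark circular outline 63 mm in diameter (for the glass dome). Origin: centre of the underside, top 6 mm above it.
- pad_square: Fixed square plywood pad 70 x 70 mm, 6 mm thick, with a dark square outline 55 x 55 mm (for the signal hut). Origin: centre of the underside, top 6 mm above it; x and y along the sides.
- tree: Loose little toy fir tree, green cone on a round wooden foot 28 mm in diameter, 46 mm high. Origin: centre of the underside. It stands among the pieces and must stay where it is.
- churn: Loose little aluminium toy milk churn, 24 mm in diameter, 38 mm high. Origin: centre of the underside. It stands among the pieces and must stay where it is.
Things that resemble listed ones, but are neither listed nor needed, are in the scene too. Leave any orange look-alike of the buffer_stop alone.

How it is judged:
By the outcome, as a careful person would: the job done as asked, in the order asked, and still so for the second after the job is handed in, with the robot touching nothing.
It also fails if it takes over 83 s, if anything falls off the work surface, if the arm or the gripper's body presses on something with over 40 N, if the wrist force passes 120 N, or if a joint passes its speed limit or range.

ROBOT

A 6-joint arm with a two-finger parallel gripper is mounted at the origin on the work surface. World frame = base frame: x ahead of the robot, y to its left, z up, the work surface at z = 0. Lengths are in m, angles in rad, forces in N, time in s.
With the tool pointing down it reaches from about 0.4 to 0.825 m from the base axis. Payload 7 kg.
Tool frame: the origin (TCP) lies on the centre line of the jaws, within the pads' length; the fingertips stand 25 mm ahead of it and the grasp point (between the pads) lies 6 mm ahead of it; z points along the fingers, y is the line along which they close (so a half turn about z gives the same grasp; the last joint's range is limited). The gripper opens to 88 mm and grips with 3 to 60 N. Pads are 19 mm wide; open, the fingers measure 130 mm over their backs; the gripper's body (78 mm by 193 mm) begins 47 mm behind the grasp point.
Start: joints at [-0.864, 0.359, 0.012, 0, -1.224, -0.288], TCP at [0.274, -0.617, 0.252] pointing down, gripper open.
Joint ranges: [-3.07, 3.07], [-1.43, 2.12], [-1.02, 1.25], [-3.03, 1.67], [-3.05, -0], [-3.03, 3.03]. Speed limits (rad/s): [2.39, 2.39, 3.01, 3.14, 3.14, 3.14].

INTERFACE

Orientations are given as [roll, pitch, yaw] about the fixed x, y, z axes, in that order (R = Rz(yaw) Ry(pitch) Rx(roll)).
In Python, from station import readout, vision, arm gives the robot as it stands. The module is installed in compiled form; this text tells all that it offers.
- The arm moves only by the tool carry_out, never from a script. Its argument "commands" is a list of rows, each an object with "dp": the shift along the tool's x, y, z in m, a list of three; "rotation": the turn, a rotation vector about the tool's x, y, z in degrees, a list of three. In form: [{"dp": [dx, dy, dz], "rotation": [wx, wy, wz]}, ...]. A call has 1 to 8 rows; each row shifts and turns the commanded pose from where the row before left it, along the tool's axes as they then stand; what a row does not reach is not made up. A row lasts 1/8 s, in which the tool goes at most 62.5 mm and 10.7 degrees, less where a joint would pass 70% of its speed; a pose out of reach is approached as far as the arm can. A call with a gripper value outside its range is refused whole. "grip" is the finger opening in m, from 0 to 0.0876, set as the call begins (left out, the last holds). The fingers move at their own pace and stop on an object; "force" is the grip in N (left out, the last holds). Time passes only in rows, so rows that do not move let the fingers close. It gives the time, the measured TCP pose, the force, the opening and the grip force at its end, in the units of the state.
- readout.get_state(): the state, without advancing time (a new reading comes with each control period).
- vision.grab_frame(name): name is "scene" or "top" or "wrist"; returns (picture, depth): 420x560x3 uint8, red, green, blue; 420x560 float32, m along the optical axis (not along the pixel's ray), 0 where there is no reading.
- vision.calibration(name): a dict with "fovy" (degrees; the focal length in pixels is half the picture's height over the tangent of half this angle, whatever the lens; pixels are square), "cx", "cy" (the principal point, pixels), "origin" and "attitude" of the camera in the world; the wrist camera has in their place "mount" (4x4, takes a point from camera to tool coordinates, whose origin is the TCP and whose axes are the flange's). Camera axes: x right, y down, z forward; pixel columns grow to the right and rows downward; lengths in m; the calibration is good to about 2 mm. A picture is of the moment at which its call begins: read the wrist's pose just before it. calibration takes no time and is no camera call.
- arm.job_done(): hands the job in; it is judged then, once.
Trained networks look in the newest picture that a camera, given by its name, has taken for a name from the list of things; names that differ only in an ending like _2 or _b are one class to them, and where a whole thing is asked for, a point or a joint stands for the part that bears it (a point fixed in the world has none). Each returns a list of dicts, best first, with "score" (0 to 1); they miss things now and then, are a little off and sometimes report something else, mostly with a low value. They report only what shows in the picture. A call takes as long as a camera call. They do not tell look-alikes from the thing itself.
- vision.trace(label, camera): "pixels" (420x560 bool, what is visible of it) and "position" ([row, column] in pixels, amid what is visible of it).
The state is a dict: "t": time; "q": joint angles; "qd": joint speeds; "joint_efforts": joint torques, N m; "eef_pos": TCP position; "ee_rot": TCP orientation; "force": force on the tool from outside, world axes, zero at the start; "moment": the same for the moment, N m; "width": finger opening in m; "gripper_force": force on a finger pad.
Only numpy, scipy, OpenCV 4.12 (cv2) and the standard library are available. Lean on these libraries where they do the work, as an engineer would, in place of code of your own. Each camera call takes 0.05 s, during which the arm holds its last target. There are 200 camera calls.

## Working session

There is one attempt and no reset: what is moved stays moved. The work goes in short steps, Python scripts to look and compute and a tool call to move; the robot and the scene stay as the last step left them, time stands still between calls to the robot, and variables do not carry over. Pictures are saved under pics/ and viewed, at most 14 in all, crops included, and the job is handed in when it is done.

Besides the shell and the picture viewer there is one more tool, called by a JSON object that holds its "method" and its "body", one argument or row to a line. carry_out: Moves the arm, as the interface text tells. Its arguments: {"type":"object","properties":{"commands":{"type":"array"},"grip":{"type":"number"},"force":{"type":"number"}},"required":["commands"]}

```bash
mkdir -p pics
cat > h.py <<'E'
import numpy as np, cv2
from station import readout, vision, arm
from scipy.spatial.transform import Rotation as R
def cal(n):
    c=vision.calibration(n); f=210/np.tan(np.radians(c['fovy'])/2); return c,f
def save(p,im): cv2.imwrite('pics/'+p,im[:,:,::-1])
E
python3 - <<'E'
from h import *
print(readout.get_state())
for n in ('scene','top','wrist'):
    print(n,vision.calibration(n))
    im,d=vision.grab_frame(n); np.save(n+'.npy',d); save(n+'0.png',im)
E
```

```text
{'t': 0.0, 'q': array([-8.63897069e-01,  3.59380281e-01,  1.10956509e-02, -3.54693695e-04,
       -1.22409943e+00, -2.88110313e-01]), 'qd': array([-0.00021009, -0.00107597,  0.00089533, -0.00079537, -0.00124793,
       -0.00110336]), 'joint_efforts': array([-6.11195610e-04, -5.82718277e+01,  2.93061090e+01,  6.99742377e+00,
        7.02840698e-03, -1.75933474e-04]), 'eef_pos': array([ 0.27430639, -0.61627712,  0.25064212]), 'ee_rot': array([ 3.13997561e+00, -1.31488726e-04, -2.72292439e+00]), 'force': array([ 0.70709564, -0.34319231, -0.57281793]), 'moment': array([-0.01370142,  0.0008213 , -0.01465906]), 'gripper_force': 0.0, 'width': 0.08756131507132099}
scene {'fovy': 48.95146016511965, 'cx': 282.55654685899, 'cy': 208.09071594450984, 'origin': array([ 0.87734101, -0.59472691,  0.64463842]), 'attitude': array([-2.32928231e+00, -8.84565669e-04,  5.13697426e-01])}
top {'fovy': 42.681356170139615, 'cx': 267.65207315974544, 'cy': 206.51816682796436, 'origin': array([ 0.3310578 , -0.03651229,  1.2202988 ]), 'attitude': array([-2.93975443e+00, -2.85022523e-03, -1.54301462e+00])}
wrist {'fovy': 65.8592824183359, 'cx': 272.76001088238, 'cy': 212.84654993619358, 'mount': array([[-3.03847896e-04, -9.64062536e-01, -2.65675244e-01,
         7.05132159e-02],
       [ 9.99999670e-01, -9.26876168e-05, -8.07343333e-04,
         3.10315585e-04],
       [ 7.53704656e-04, -2.65675401e-01,  9.64062245e-01,
        -1.33985057e-01],
       [ 0.00000000e+00,  0.00000000e+00,  0.00000000e+00,
         1.00000000e+00]])}
```

View pics/top0.png

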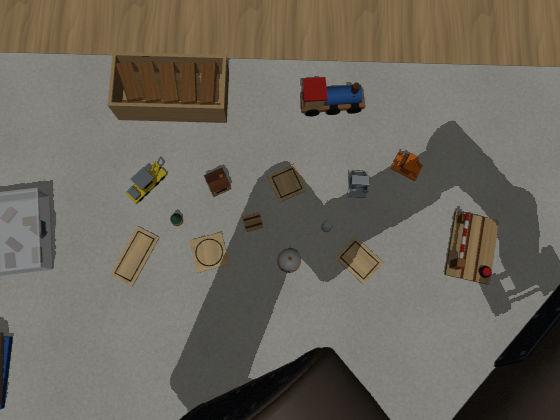

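View pics/scene0.png

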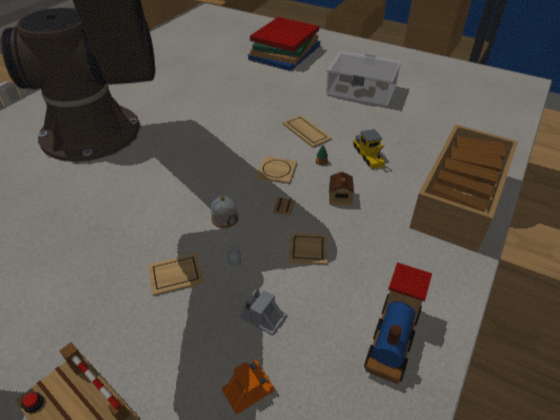

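Top view: crane car (147,181), hut (217,181), steel buffer (359,183), orange look-alike (407,165), dome (289,260), tree (177,218), churn (327,226); pads long (135,256), round (209,252), square (287,182), oblong (360,260). Candidates for confusion: orange stop (407,165) vs grey steel (359,183): choose steel; the sleeper stack (253,222) is not a pad; the blue/red loco (333,96) isn't the crane car.

```bash
cat >> h.py <<'E'
NAMES=['crane_car','buffer_stop','glass_dome','signal_hut','pad_long','pad_oblong','pad_round','pad_square','tree','churn']
def campose(n):
    c,f=cal(n)
    if n=='wrist':
        s=readout.get_state(); T=np.eye(4); T[:3,:3]=R.from_euler('xyz',s['ee_rot']).as_matrix(); T[:3,3]=s['eef_pos']; T=T@c['mount']
        return c,f,T
    T=np.eye(4); T[:3,:3]=R.from_euler('xyz',c['attitude']).as_matrix(); T[:3,3]=c['origin']; return c,f,T
def cloud(d,c,f,T,mask):
    v,u=np.nonzero(mask&(d>0)); z=d[v,u]
    p=np.c_[(u-c['cx'])/f*z,(v-c['cy'])/f*z,z]
    return p@T[:3,:3].T+T[:3,3]
def rect(p):  # min-area rect of xy (mm): centre, sides long/short, yaw of long side deg
    (x,y),(w,h),a=cv2.minAreaRect((p[:,:2]*1000).astype(np.float32))
    if w<h: w,h,a=h,w,a+90
    a=(a+90)%180-90
    return np.round([x,y,w,h,a],1)
def survey(cam,names,k=2,smin=.3):
    c,f,T=campose(cam); im,d=vision.grab_frame(cam); out=[]
    for n in names:
        for r in vision.trace(n,cam)[:k]:
            if r['score']<smin: continue
            p=cloud(d,c,f,T,r['pixels']); out.append((n,r,p))
            if len(p)<5: print(n,'few',r['position']);continue
            print(n,round(r['score'],2),np.round(r['position']),'rect',rect(p),'z',np.round(np.percentile(p[:,2],[2,50,98])*1000,1),len(p))
    return im,d,out
E
python3 - <<'E'
from h import *
for n in('top','scene'):
    print(n); survey(n,NAMES)
E
```

```text
top
crane_car 0.9 [181. 142.] rect [630.  253.1 101.8  47.4 -42.4] z [ 1.  29.2 61.2] 826
buffer_stop 0.91 [167. 407.] rect [ 689.6 -357.1   64.4   54.7   60.6] z [ 0.3 15.1 44.9] 576
buffer_stop 0.82 [184. 356.] rect [ 6.409e+02 -2.396e+02  6.620e+01  4.250e+01  3.000e-01] z [ 1.1 25.  44.6] 498
glass_dome 0.63 [261. 286.] rect [455.9 -84.4  53.8  49.8 -69.2] z [ 1.3 41.8 52. ] 458
signal_hut 0.9 [182. 218.] rect [633.2  83.9  53.4  49.4  27.4] z [ 4.5 45.2 58. ] 485
pad_long 0.85 [261. 133.] rect [457.1 267.7 125.3  64.3 -26.3] z [-1.2  5.6 10.6] 1456
pad_oblong 0.7 [260. 359.] rect [ 463.4 -243.2   87.7   70.5   48.2] z [ 0.7  5.9 10.6] 1154
pad_round 0.82 [252. 207.] rect [470.5  98.2  77.2  76.1 -73.3] z [ 0.5  5.7 11. ] 1118
pad_square 0.61 [185. 284.] rect [638.3 -76.5  73.1  70.  -64.2] z [-0.2  5.7 10.9] 879
tree 0.4 [220. 178.] rect [542.4 172.8  26.1  19.7 -18.7] z [ 1.4 25.7 43.2] 114
scene
crane_car 0.57 [147. 368.] rect [625.  269.9 136.5  67.  -42.6] z [ 1.6 29.5 59.5] 847
buffer_stop 0.78 [315. 264.] rect [ 640.7 -234.2   67.9   61.2   -2.7] z [ 2.  21.  43.3] 1237
buffer_stop 0.37 [245. 309.] rect [636.1 -74.1  81.5  70.8 -64.5] z [-0.1  6.   8.4] 1185
signal_hut 0.65 [188. 341.] rect [619.2 109.7 113.7  47.3 -65. ] z [ 0.9 40.5 58.6] 745
pad_long 0.92 [129. 304.] rect [456.9 269.5 137.2  68.2 -25.5] z [0.8 5.9 8.5] 762
pad_oblong 0.65 [276. 174.] rect [ 461.7 -243.3   90.9   75.6   46.4] z [0.8 6.3 8.5] 1647
pad_round 0.62 [170. 277.] rect [472.5  95.3  80.4  74.6 -72.7] z [2.5 6.1 8.6] 749
pad_square 0.75 [247. 311.] rect [637.7 -74.9  78.2  69.  -65.1] z [2.2 6.1 8.4] 1134
tree 0.49 [155. 325.] rect [539.8 186.2  58.6  25.4 -64.7] z [-0.2 19.6 41.6] 188
churn 0.68 [257. 235.] rect [ 527.9 -155.4   59.3   25.6  -55.5] z [-1.  22.4 39.3] 284
churn 0.41 [275. 174.] rect [ 463.9 -244.    89.4   70.4   47.4] z [2.1 6.3 8.5] 1639
```

Run:
```python
import cv2
a=cv2.imread('pics/scene0.png')[90:390,130:410]
cv2.imwrite('pics/crop.png',cv2.resize(a,None,fx=2,fy=2,interpolation=3))
```

```text
(no output)
```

View pics/crop.png

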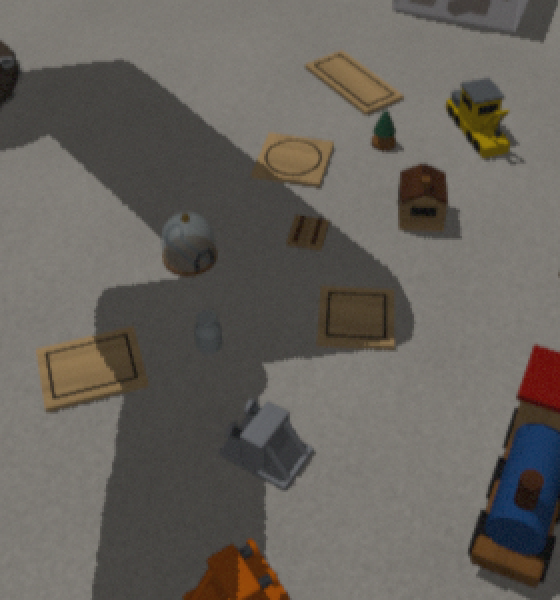

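The crop confirms it: the steel grey stop is at scene (264,315), the orange one lies apart at (245,385), and the yellow crane car, hut, dome and four pads match their outlines. Next I move the wrist camera over the crane car and long pad.

```bash
cat >> h.py <<'E'
def plan(x,y,z,yaw,n,dec=3):
    """mm, deg -> rows; position linear in world, yaw linear, tilt levelled"""
    import json
    s=readout.get_state(); p=s['eef_pos'].copy(); r=R.from_euler('xyz',s['ee_rot']); g=np.array([x,y,z])/1000
    y0=s['ee_rot'][2]; dy=(np.radians(yaw)-y0+np.pi)%(2*np.pi)-np.pi; p0=p.copy(); rows=[]
    for i in range(1,n+1):
        tp=p0+(g-p0)*i/n; tr=R.from_euler('xyz',[np.pi,0,y0+dy*i/n])
        dp=np.round(r.inv().apply(tp-p),dec); rot=np.round((r.inv()*tr).as_rotvec(degrees=True),1)
        rows.append({"dp":dp.tolist(),"rotation":rot.tolist()})
        p=p+r.apply(dp); r=r*R.from_rotvec(rot,degrees=True)
    print('pose',np.round(s['eef_pos']*1000,1),np.round(np.degrees(s['ee_rot']),1),'turn',round(np.degrees(dy),1),'t',s['t'])
    for k in range(0,n,8): print(json.dumps(rows[k:k+8]))
E
python3 - <<'E'
from h import *
plan(590,235,270,-42.4,16)
c,f,T=campose('top'); d=np.load('top.npy'); m=np.zeros(d.shape,bool); m[50:125,105:230]=1
p=cloud(d,c,f,T,m); q=p[p[:,2]>.02]; print(np.percentile(q[:,2],98),rect(q))
E
```

```text
pose [ 274.5 -616.7  251.6] [-180.   -0. -156.] turn 113.6 t 1.25
[{"dp": [-0.04, 0.041, -0.001], "rotation": [-0.0, -0.0, -7.1]}, {"dp": [-0.044, 0.035, -0.001], "rotation": [-0.0, -0.0, -7.1]}, {"dp": [-0.048, 0.03, -0.001], "rotation": [-0.0, -0.0, -7.1]}, {"dp": [-0.052, 0.023, -0.002], "rotation": [-0.0, -0.0, -7.1]}, {"dp": [-0.054, 0.017, -0.001], "rotation": [-0.0, -0.0, -7.1]}, {"dp": [-0.056, 0.01, -0.001], "rotation": [-0.0, -0.0, -7.1]}, {"dp": [-0.057, 0.003, -0.001], "rotation": [-0.0, -0.0, -7.1]}, {"dp": [-0.056, -0.004, -0.001], "rotation": [-0.0, -0.0, -7.1]}]
[{"dp": [-0.056, -0.011, -0.001], "rotation": [-0.0, -0.0, -7.1]}, {"dp": [-0.054, -0.018, -0.002], "rotation": [0.0, -0.0, -7.1]}, {"dp": [-0.051, -0.024, -0.001], "rotation": [0.0, -0.0, -7.1]}, {"dp": [-0.048, -0.031, -0.001], "rotation": [0.0, -0.0, -7.1]}, {"dp": [-0.044, -0.036, -0.001], "rotation": [0.0, -0.0, -7.1]}, {"dp": [-0.039, -0.041, -0.001], "rotation": [0.0, -0.0, -7.1]}, {"dp": [-0.034, -0.046, -0.001], "rotation": [0.0, -0.0, -7.1]}, {"dp": [-0.027, -0.049, -0.001], "rotation": [0.0, -0.0, -7.1]}]
0.09190604084430704 [847.9 202.1 261.9 135.2  90. ]
```

{"method": "carry_out", "body": {
  "commands": [
    {"dp": [-0.04,0.041,-0.001],"rotation": [0,0,-7.1]},
    {"dp": [-0.044,0.035,-0.001],"rotation": [0,0,-7.1]},
    {"dp": [-0.048,0.03,-0.001],"rotation": [0,0,-7.1]},
    {"dp": [-0.052,0.023,-0.002],"rotation": [0,0,-7.1]},
    {"dp": [-0.054,0.017,-0.001],"rotation": [0,0,-7.1]},
    {"dp": [-0.056,0.01,-0.001],"rotation": [0,0,-7.1]},
    {"dp": [-0.057,0.003,-0.001],"rotation": [0,0,-7.1]},
    {"dp": [-0.056,-0.004,-0.001],"rotation": [0,0,-7.1]}
  ]
}}

```text
t: 2.25
eef_pos: [0.4325, -0.1895, 0.261]
ee_rot: [-3.14, 0.0, -1.727]
force: [1.3, -0.2, 0.7]
width: 0.0874
gripper_force: 0.0
```

{"method": "carry_out", "body": {
  "commands": [
    {"dp": [-0.056,-0.011,-0.001],"rotation": [0,0,-7.1]},
    {"dp": [-0.054,-0.018,-0.002],"rotation": [0,0,-7.1]},
    {"dp": [-0.051,-0.024,-0.001],"rotation": [0,0,-7.1]},
    {"dp": [-0.048,-0.031,-0.001],"rotation": [0,0,-7.1]},
    {"dp": [-0.044,-0.036,-0.001],"rotation": [0,0,-7.1]},
    {"dp": [-0.039,-0.041,-0.001],"rotation": [0,0,-7.1]},
    {"dp": [-0.034,-0.046,-0.001],"rotation": [0,0,-7.1]},
    {"dp": [-0.027,-0.049,-0.001],"rotation": [0,0,-7.1]}
  ]
}}

```text
t: 3.25
eef_pos: [0.5905, 0.2364, 0.2698]
ee_rot: [-3.141, -0.0, -0.736]
force: [0.7, 0.1, 0.6]
width: 0.0875
gripper_force: 0.0
```

Run:
```python
from h import *
s=readout.get_state(); print(s['eef_pos'],np.degrees(s['ee_rot']),s['q'],s['t'])
im,d,o=survey('wrist',['crane_car','pad_long','signal_hut','pad_round','tree'],1)
ov=im.copy()
for n,r,p in o: ov[r['pixels']]=ov[r['pixels']]//2+np.array([128,0,0],np.uint8)
save('w1.png',ov)
```

```text
[0.59047797 0.23642783 0.26984789] [-1.79972669e+02 -1.14918179e-02 -4.21500352e+01] [ 6.87241765e-01  2.84322797e-01 -5.28825877e-02  1.35756882e-04
 -1.23308959e+00  1.47852769e-01] 3.25
pad_long 0.86 [248. 320.] rect [498.1 246.8 216.2  58.6 -26.9] z [4.3 6.9 8.5] 2414
signal_hut 0.57 [ 62. 357.] rect [633.5  83.6  46.7  46.6  26.6] z [12.6 46.6 61.4] 2610
pad_round 0.78 [176. 423.] rect [472.2  95.5  81.6  78.3  16.6] z [3.  6.8 8.6] 3912
tree 0.86 [177. 335.] rect [548.9 175.   27.3  22.9 -85.6] z [ 5.6 27.4 45.4] 424
```

View pics/w1.png

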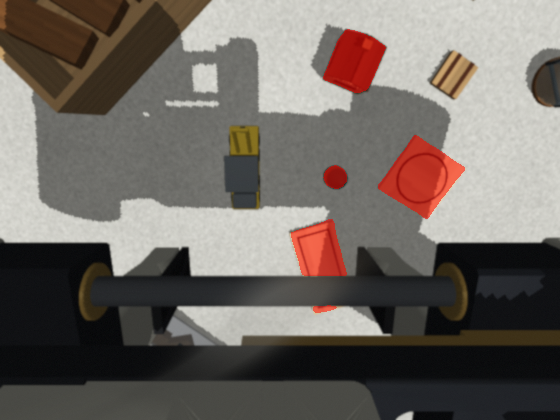

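The overlay shows hut (355,62), round pad (422,176), tree (335,177) and long pad (320,265, partly behind the gripper) traced well; the crane car at (243,167) was missed, so I measure it by depth.

```bash
cat >> h.py <<'E'
def blob(cam,x,y,rad,zlo,zhi=.09,im_d=None):
    c,f,T=campose(cam); im,d=im_d or vision.grab_frame(cam)
    p=cloud(d,c,f,T,np.ones(d.shape,bool)); k=(np.hypot(p[:,0]-x/1e3,p[:,1]-y/1e3)<rad/1e3)&(p[:,2]>zlo)&(p[:,2]<zhi)
    return p[k]
E
python3 - <<'E'
from h import *
fr=vision.grab_frame('wrist')
for lo,hi in((.004,.09),(.008,.035),(.054,.07),(.057,.07)):
    p=blob('wrist',630,253,75,lo,hi,fr); print(lo,rect(p),np.round(p.mean(0)*1e3,1),len(p))
p=blob('wrist',457,268,95,.004,.012,fr);print('pad',rect(p),len(p))
print(survey('top',['crane_car','pad_long'],1)[0].shape)
E
```

```text
0.004 [647.3 268.1  98.5  88.6 -42.8] [632.1 244.8  40.9] 2654
0.008 [629.5 248.7  98.3  35.2 -42.1] [630.6 244.9  21.7] 1215
0.054 [640.  239.1  66.3  36.  -42.4] [632.  246.2  59.1] 1304
0.057 [640.  239.1  66.3  36.  -42.4] [631.8 246.5  59.1] 1283
pad [461.3 265.1 125.4  58.  -25.3] 2412
crane_car 0.45 [171. 155.] rect [621.3 190.5 128.7  14.4  40.3] z [10.8 18.  62.1] 75
pad_long 0.66 [259. 134.] rect [458.2 266.7 126.5  63.9 -26.7] z [-0.   5.7 10.7] 1454
(420, 560, 3)
```

Run:
```python
from h import *
plan(629.5,248.7,42,-42.2,1,4)
```

```text
pose [589.9 233.5 270.2] [-180.    -0.   -42.5] turn 0.3 t 3.75
[{"dp": [0.0189, -0.0377, 0.2282], "rotation": [-0.0, -0.0, -0.3]}]
```

{"method": "carry_out", "body": {
  "commands": [
    {"dp": [0.019,-0.0377,0.03],"rotation": [0,0,-0.3]},
    {"dp": [0,0,0.05],"rotation": [0,0,0]},
    {"dp": [0,0,0.05],"rotation": [0,0,0]},
    {"dp": [0,0,0.02],"rotation": [0,0,0]},
    {"dp": [0,0,0],"rotation": [0,0,0]}
  ],
  "grip": 0.065,
  "force": 15
}}

```text
t: 4.38
eef_pos: [0.6286, 0.2483, 0.118]
ee_rot: [3.138, 0.001, -0.736]
force: [-0.5, -0.2, 0.7]
width: 0.065
gripper_force: 0.0
```

Run:
```python
from h import *
c,f,T=campose('wrist'); fr=vision.grab_frame('wrist'); save('w2.png',fr[0])
plan(629.5,248.7,42,-42.2,1,4)
```

```text
pose [629.6 248.9 119.8] [180.   -0.  -42.1] turn -0.1 t 4.425
[{"dp": [0.0001, 0.0002, 0.0778], "rotation": [0.0, -0.0, 0.1]}]
```

View pics/w2.png

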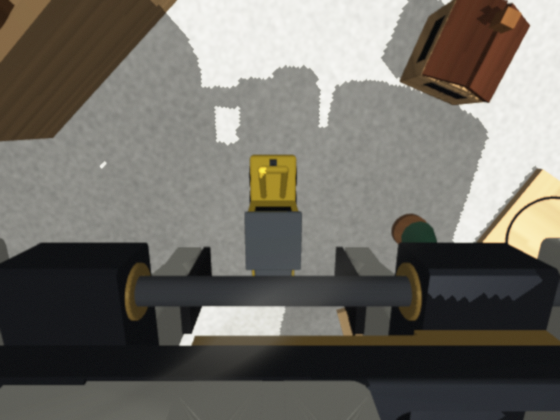

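The cab roof (274,240) is centred between the jaws and aligned. Descending and gripping.

{"method": "carry_out", "body": {
  "commands": [
    {"dp": [0,0,0.04],"rotation": [0,0,0]},
    {"dp": [0,0,0.028],"rotation": [0,0,0]},
    {"dp": [0,0,0.01],"rotation": [0,0,0]},
    {"dp": [0,0,0],"rotation": [0,0,0]}
  ]
}}

```text
t: 4.92
eef_pos: [0.6301, 0.2497, 0.0426]
ee_rot: [-3.141, -0.0, -0.735]
force: [0.3, 0.3, -0.5]
width: 0.0651
gripper_force: 0.0
```

{"method": "carry_out", "body": {
  "commands": [
    {"dp": [0,0,0],"rotation": [0,0,0]},
    {"dp": [0,0,0],"rotation": [0,0,0]},
    {"dp": [0,0,0],"rotation": [0,0,0]},
    {"dp": [0,0,0],"rotation": [0,0,0]},
    {"dp": [0,0,-0.03],"rotation": [0,0,0]},
    {"dp": [0,0,-0.03],"rotation": [0,0,0]},
    {"dp": [0,0,0],"rotation": [0,0,0]}
  ],
  "grip": 0.02,
  "force": 15
}}

```text
t: 5.8
eef_pos: [0.6308, 0.2504, 0.1043]
ee_rot: [-3.137, -0.001, -0.734]
force: [-0.5, -0.6, -0.9]
width: 0.0357
gripper_force: 15.0
```

Run:
```python
from h import *
s=readout.get_state(); print(s['width'],s['gripper_force'])
p=blob('wrist',629.5,248.7,75,.05,.15); print(rect(p),np.percentile(p[:,2],[2,50,98]))
plan(461.3,265.1,115,-25.3,5)
```

```text
0.03568945711903556 14.983606916011922
[643.1 236.9  77.8  60.9 -69.9] [0.07741713 0.1112242  0.14399283]
pose [629.8 249.9 102.6] [-179.9   -0.   -42.1] turn 16.8 t 5.85
[{"dp": [-0.027, 0.02, -0.003], "rotation": [-0.1, -0.0, -3.4]}, {"dp": [-0.028, 0.019, -0.002], "rotation": [-0.0, -0.0, -3.3]}, {"dp": [-0.03, 0.017, -0.003], "rotation": [-0.0, -0.0, -3.4]}, {"dp": [-0.03, 0.015, -0.002], "rotation": [-0.0, -0.0, -3.3]}, {"dp": [-0.031, 0.014, -0.003], "rotation": [-0.0, -0.0, -3.4]}]
```

{"method": "carry_out", "body": {
  "commands": [
    {"dp": [-0.027,0.02,-0.003],"rotation": [0,0,-3.4]},
    {"dp": [-0.028,0.019,-0.002],"rotation": [0,0,-3.3]},
    {"dp": [-0.03,0.017,-0.003],"rotation": [0,0,-3.4]},
    {"dp": [-0.03,0.015,-0.002],"rotation": [0,0,-3.3]},
    {"dp": [-0.031,0.014,-0.003],"rotation": [0,0,-3.4]},
    {"dp": [0,0,0],"rotation": [0,0,0]},
    {"dp": [0,0,0],"rotation": [0,0,0]}
  ]
}}

```text
t: 6.72
eef_pos: [0.4607, 0.2648, 0.1141]
ee_rot: [3.141, 0.0, -0.442]
force: [0.2, -0.7, -1.7]
width: 0.0357
gripper_force: 15.0
```

Run:
```python
from h import *
plan(461.3,265.1,50.5,-25.3,1,4)
c,f,T=campose('wrist'); fr=vision.grab_frame('wrist'); save('w3.png',fr[0])
```

```text
pose [460.7 264.8 114.1] [180.    0.  -25.3] turn 0.0 t 6.725
[{"dp": [0.0004, -0.0005, 0.0636], "rotation": [0.0, 0.0, -0.0]}]
```

View pics/w3.png

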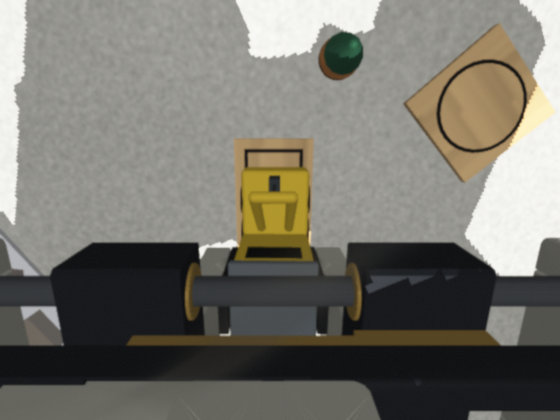

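The car (275,210) hangs aligned with the long pad (273,150). Lowering and releasing, then stepping back to look.

{"method": "carry_out", "body": {
  "commands": [
    {"dp": [0.0004,-0.0005,0.03],"rotation": [0,0,0]},
    {"dp": [0,0,0.022],"rotation": [0,0,0]},
    {"dp": [0,0,0.008],"rotation": [0,0,0]},
    {"dp": [0,0,0.004],"rotation": [0,0,0]},
    {"dp": [0,0,0.001],"rotation": [0,0,0]},
    {"dp": [0,0,0],"rotation": [0,0,0]}
  ]
}}

```text
t: 7.52
eef_pos: [0.4616, 0.2653, 0.0501]
ee_rot: [-3.141, -0.0, -0.442]
force: [0.1, 0.8, -1.5]
width: 0.0356
gripper_force: 15.0
```

{"method": "carry_out", "body": {
  "commands": [
    {"dp": [0,0,0],"rotation": [0,0,0]},
    {"dp": [0,0,0],"rotation": [0,0,0]},
    {"dp": [0,0,0],"rotation": [0,0,0]},
    {"dp": [0,0,-0.03],"rotation": [0,0,0]},
    {"dp": [0,0,-0.05],"rotation": [0,0,0]},
    {"dp": [-0.05,0,-0.02],"rotation": [0,0,0]},
    {"dp": [-0.04,0,0],"rotation": [0,0,0]},
    {"dp": [0,0,0],"rotation": [0,0,0]}
  ],
  "grip": 0.065
}}

```text
t: 8.52
eef_pos: [0.3783, 0.3044, 0.1503]
ee_rot: [-3.14, 0.0, -0.439]
force: [1.3, 0.6, -0.7]
width: 0.0648
gripper_force: 0.0
```

Run:
```python
from h import *
fr=vision.grab_frame('wrist')
p=blob('wrist',461,265,75,.0165,.09,fr);print('low',rect(p))
p=blob('wrist',461,265,75,.013,.042,fr);print('low',rect(p))
p=blob('wrist',461,265,95,.0035,.0085,fr);print('pad',rect(p))
plan(600,-235,280,-180,16)
save('w4.png',fr[0])
```

```text
low [462.  264.6  99.5  36.  -25.6]
low [462.  264.5  99.5  34.8 -25.5]
pad [454.3 248.5 123.3  94.4 -25.3]
pose [379.2 304.1 150.1] [-179.9   -0.   -25.2] turn -154.8 t 8.575
[{"dp": [0.027, 0.025, -0.008], "rotation": [-0.1, 0.0, 9.7]}, {"dp": [0.03, 0.019, -0.008], "rotation": [0.0, -0.0, 9.7]}, {"dp": [0.034, 0.015, -0.008], "rotation": [0.0, -0.0, 9.6]}, {"dp": [0.035, 0.008, -0.008], "rotation": [0.0, -0.0, 9.7]}, {"dp": [0.037, 0.003, -0.009], "rotation": [0.0, -0.0, 9.7]}, {"dp": [0.036, -0.004, -0.008], "rotation": [0.0, -0.0, 9.7]}, {"dp": [0.035, -0.01, -0.008], "rotation": [0.0, -0.0, 9.6]}, {"dp": [0.033, -0.015, -0.008], "rotation": [0.0, -0.0, 9.7]}]
[{"dp": [0.03, -0.021, -0.008], "rotation": [0.0, -0.0, 9.7]}, {"dp": [0.026, -0.025, -0.008], "rotation": [0.0, -0.0, 9.7]}, {"dp": [0.021, -0.03, -0.008], "rotation": [-0.0, -0.0, 9.6]}, {"dp": [0.016, -0.033, -0.008], "rotation": [-0.0, -0.0, 9.7]}, {"dp": [0.01, -0.034, -0.008], "rotation": [-0.0, -0.0, 9.7]}, {"dp": [0.005, -0.037, -0.009], "rotation": [-0.0, -0.0, 9.7]}, {"dp": [-0.002, -0.036, -0.008], "rotation": [-0.0, -0.0, 9.7]}, {"dp": [-0.008, -0.036, -0.008], "rotation": [-0.0, -0.0, 9.6]}]
```

View pics/w4.png

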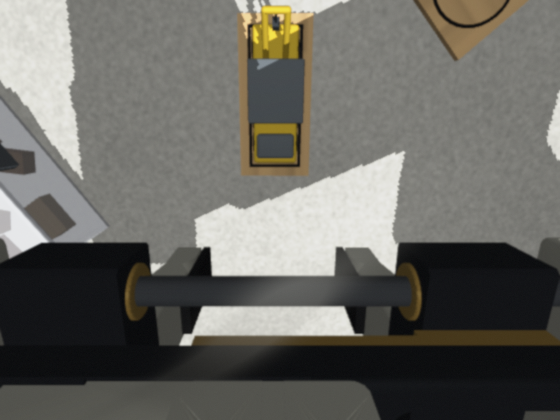

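Car stands inside its outline (275,90), about 1 mm from centre. On to the buffer stop.

Run:
```python
from h import *
plan(650,-240,320,-180,16)
```

```text
pose [379.2 304.1 150.1] [-179.9   -0.   -25.2] turn -154.8 t 8.575
[{"dp": [0.03, 0.024, -0.011], "rotation": [-0.1, 0.0, 9.7]}, {"dp": [0.033, 0.018, -0.01], "rotation": [0.0, -0.0, 9.7]}, {"dp": [0.036, 0.012, -0.011], "rotation": [0.0, -0.0, 9.6]}, {"dp": [0.037, 0.006, -0.01], "rotation": [0.0, -0.0, 9.7]}, {"dp": [0.038, 0.0, -0.011], "rotation": [0.0, -0.0, 9.7]}, {"dp": [0.038, -0.007, -0.011], "rotation": [0.0, -0.0, 9.7]}, {"dp": [0.036, -0.012, -0.01], "rotation": [0.0, -0.0, 9.6]}, {"dp": [0.033, -0.019, -0.011], "rotation": [0.0, -0.0, 9.7]}]
[{"dp": [0.029, -0.024, -0.01], "rotation": [0.0, -0.0, 9.7]}, {"dp": [0.025, -0.028, -0.011], "rotation": [0.0, -0.0, 9.7]}, {"dp": [0.02, -0.033, -0.011], "rotation": [-0.0, -0.0, 9.6]}, {"dp": [0.015, -0.035, -0.01], "rotation": [-0.0, -0.0, 9.7]}, {"dp": [0.008, -0.037, -0.011], "rotation": [-0.0, -0.0, 9.7]}, {"dp": [0.001, -0.038, -0.011], "rotation": [-0.0, -0.0, 9.7]}, {"dp": [-0.004, -0.038, -0.01], "rotation": [-0.0, -0.0, 9.7]}, {"dp": [-0.011, -0.036, -0.011], "rotation": [-0.0, -0.0, 9.6]}]
```

{"method": "carry_out", "body": {
  "commands": [
    {"dp": [0.03,0.024,-0.011],"rotation": [0,0,9.7]},
    {"dp": [0.033,0.018,-0.01],"rotation": [0,0,9.7]},
    {"dp": [0.036,0.012,-0.011],"rotation": [0,0,9.6]},
    {"dp": [0.037,0.006,-0.01],"rotation": [0,0,9.7]},
    {"dp": [0.038,0,-0.011],"rotation": [0,0,9.7]},
    {"dp": [0.038,-0.007,-0.011],"rotation": [0,0,9.7]},
    {"dp": [0.036,-0.012,-0.01],"rotation": [0,0,9.6]},
    {"dp": [0.033,-0.019,-0.011],"rotation": [0,0,9.7]}
  ]
}}

```text
t: 9.57
eef_pos: [0.5154, 0.0288, 0.2346]
ee_rot: [3.141, -0.0, -1.799]
force: [1.5, 0.5, 0.3]
width: 0.0648
gripper_force: 0.0
```

{"method": "carry_out", "body": {
  "commands": [
    {"dp": [0.029,-0.024,-0.01],"rotation": [0,0,9.7]},
    {"dp": [0.025,-0.028,-0.011],"rotation": [0,0,9.7]},
    {"dp": [0.02,-0.033,-0.011],"rotation": [0,0,9.6]},
    {"dp": [0.015,-0.035,-0.01],"rotation": [0,0,9.7]},
    {"dp": [0.008,-0.037,-0.011],"rotation": [0,0,9.7]},
    {"dp": [0.001,-0.038,-0.011],"rotation": [0,0,9.7]},
    {"dp": [-0.004,-0.038,-0.01],"rotation": [0,0,9.7]},
    {"dp": [-0.011,-0.036,-0.011],"rotation": [0,0,9.6]}
  ]
}}

```text
t: 10.58
eef_pos: [0.6492, -0.2438, 0.319]
ee_rot: [3.142, -0.001, 3.133]
force: [1.0, -0.9, -0.8]
width: 0.065
gripper_force: 0.0
```

{"method": "carry_out", "body": {
  "commands": [
    {"dp": [0,0,0],"rotation": [0,0,0]},
    {"dp": [0,0,0],"rotation": [0,0,0]}
  ]
}}

```text
t: 10.82
eef_pos: [0.6485, -0.242, 0.3184]
ee_rot: [3.141, -0.002, 3.14]
force: [-0.0, 0.2, 0.5]
width: 0.0651
gripper_force: 0.0
```

Run:
```python
from h import *
im,d,o=survey('wrist',['buffer_stop','pad_oblong','pad_square','glass_dome','churn'],2)
fr=(im,d)
for lo,hi in((.003,.09),(.003,.012),(.012,.09),(.038,.05)):
    p=blob('wrist',641,-240,48,lo,hi,fr); print(lo,rect(p),np.round(p.mean(0)*1e3,1),len(p))
p=blob('wrist',463,-243,65,.0035,.012,fr);print('pad',rect(p),len(p))
p=blob('wrist',456,-84,45,.005,.07,fr);print('dome',rect(p),len(p))
p=blob('wrist',637,-75,55,.0035,.0095,fr);print('sq',rect(p),len(p))
save('w5.png',im); plan(641,-240,140,-180,1,4)
```

```text
buffer_stop 0.98 [209. 188.] rect [ 691.8 -360.1   64.6   54.4   62.6] z [ 5.3 26.2 44. ] 1521
buffer_stop 0.88 [171. 275.] rect [ 643.3 -241.    65.1   44.6   -0.8] z [ 4.6 32.9 44. ] 1473
pad_oblong 0.63 [ 30. 270.] rect [ 463.9 -244.2   91.6   70.8   47.8] z [4.1 7.  8.9] 4035
pad_square 0.55 [174. 391.] rect [640.6 -75.3  74.   73.3  25.6] z [2.1 7.  8.8] 2698
glass_dome 0.68 [ 21. 403.] rect [453.6 -81.4  70.6  52.5 -37.2] z [ 1.8 41.2 54.5] 2099
glass_dome 0.34 [ 37. 536.] rect [475.5  86.9  78.8  60.6  17. ] z [1.6 6.8 8.7] 3251
churn 0.63 [ 94. 329.] rect [ 539.4 -171.    22.1   20.2   23.2] z [11.5 37.4 40. ] 310
0.003 [ 639.5 -239.7   94.1   92.7   55.1] [ 639.2 -240.6   22.2] 1814
0.003 [ 639.5 -239.7   94.1   92.7   55.1] [ 638.1 -240.6    6.5] 959
0.012 [ 646.1 -240.7   55.2   40.    -2.1] [ 640.4 -240.5   39.8] 855
0.038 [ 637.3 -240.3   39.9   37.5   88. ] [ 641.2 -240.5   43.5] 604
pad [ 480.7 -244.3  123.8   93.9  -89.5] 4060
dome [464.4 -86.   51.4  46.   79.1] 2034
sq [636.9 -76.5 107.5 101.4 -11.7] 2439
pose [ 648.8 -240.6  319.8] [-180.    0.  180.] turn 0.0 t 11.125
[{"dp": [0.0079, 0.0006, 0.1798], "rotation": [-0.0, 0.0, -0.0]}]
```

View pics/w5.png

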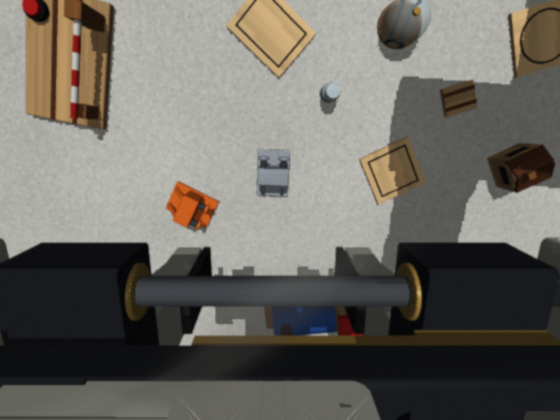

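Steel buffer at (274,172), orange look-alike at (192,207) left alone; pads oblong (271,30) and square (391,172), churn (330,93), dome (403,22).

{"method": "carry_out", "body": {
  "commands": [
    {"dp": [0.0063,-0.0004,0.05],"rotation": [0,0,1.2]},
    {"dp": [0,0,0.06],"rotation": [0,0,0]},
    {"dp": [0,0,0.06],"rotation": [0,0,0]},
    {"dp": [0,0,0.03],"rotation": [0,0,0]},
    {"dp": [0,0,0],"rotation": [0,0,0]},
    {"dp": [0,0,0],"rotation": [0,0,0]}
  ],
  "grip": 0.065
}}

```text
t: 11.88
eef_pos: [0.6438, -0.2417, 0.1215]
ee_rot: [-3.141, 0.002, 3.12]
force: [0.7, 0.1, 0.6]
width: 0.0649
gripper_force: 0.0
```

Run:
```python
from h import *
im,d,o=survey('wrist',['buffer_stop'],2); fr=(im,d)
for lo,hi in((.003,.012),(.012,.09),(.038,.05)):
    p=blob('wrist',642,-240,48,lo,hi,fr); print(lo,rect(p),np.round(p.mean(0)*1e3,1),len(p))
save('w6.png',im); plan(642.5,-241,38,178.8,1,4)
```

```text
buffer_stop 0.91 [211. 272.] rect [ 643.4 -241.5   66.    44.2   -2.5] z [ 5.6 35.4 43.8] 4319
buffer_stop 0.8 [255. 152.] rect [ 653.  -318.9  115.7   46.5  -64.4] z [  0.9   6.7 120.1] 585
0.003 [ 642.6 -243.    88.8   84.6   15.7] [ 631.8 -241.6    7.2] 1613
0.012 [ 645.2 -241.8   54.7   39.9   -2.2] [ 637.7 -241.5   39. ] 2811
0.038 [ 636.7 -241.3   39.6   37.7   87.5] [ 640.6 -241.6   42.8] 1900
pose [ 643.9 -241.8  122. ] [-180.     0.2  178.7] turn 0.1 t 11.975
[{"dp": [0.0018, 0.0008, 0.084], "rotation": [-0.0, 0.2, -0.1]}]
```

View pics/w6.png

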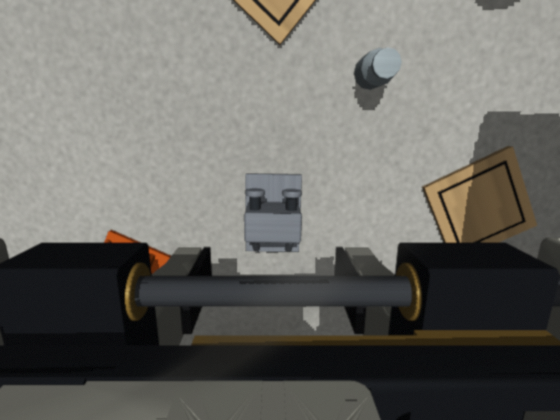

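Buffer centred at (273,212) in the jaws; yaw ≈ -2.3°. Descending.

{"method": "carry_out", "body": {
  "commands": [
    {"dp": [0.0005,0.0003,0.04],"rotation": [0,0,1]},
    {"dp": [0,0,0.034],"rotation": [0,0,0]},
    {"dp": [0,0,0.01],"rotation": [0,0,0]},
    {"dp": [0,0,0],"rotation": [0,0,0]}
  ]
}}

```text
t: 12.48
eef_pos: [0.6427, -0.2415, 0.0364]
ee_rot: [-3.141, 0.001, 3.102]
force: [-0.2, -0.2, 0.5]
width: 0.0651
gripper_force: 0.0
```

{"method": "carry_out", "body": {
  "commands": [
    {"dp": [0,0,0],"rotation": [0,0,0]},
    {"dp": [0,0,0],"rotation": [0,0,0]},
    {"dp": [0,0,0],"rotation": [0,0,0]},
    {"dp": [0,0,0],"rotation": [0,0,0]},
    {"dp": [0,0,-0.035],"rotation": [0,0,0]},
    {"dp": [0,0,-0.035],"rotation": [0,0,0]},
    {"dp": [0,0,0],"rotation": [0,0,0]}
  ],
  "grip": 0.025,
  "force": 25
}}

```text
t: 13.35
eef_pos: [0.6438, -0.2417, 0.1087]
ee_rot: [-3.141, 0.005, 3.102]
force: [-0.6, 1.1, -3.4]
width: 0.0397
gripper_force: 25.0
```

Run:
```python
from h import *
im,d,o=survey('wrist',['pad_oblong'],1)
plan(600,-243,113,178,1); plan(500,-243,113,-132.6,6)
```

```text
pose [ 641.7 -241.1  105.3] [180.   -0.  177.7] turn 0.3 t 13.45
[{"dp": [0.042, -0.004, -0.008], "rotation": [0.0, -0.0, -0.3]}]
pose [ 641.7 -241.1  105.3] [180.   -0.  177.7] turn 49.7 t 13.45
[{"dp": [0.024, -0.001, -0.001], "rotation": [0.0, -0.0, -8.3]}, {"dp": [0.023, 0.002, -0.002], "rotation": [0.0, -0.0, -8.3]}, {"dp": [0.023, 0.005, -0.001], "rotation": [0.0, 0.0, -8.3]}, {"dp": [0.022, 0.009, -0.001], "rotation": [0.0, 0.0, -8.3]}, {"dp": [0.02, 0.012, -0.001], "rotation": [0.0, 0.0, -8.2]}, {"dp": [0.019, 0.015, -0.002], "rotation": [0.0, 0.0, -8.3]}]
```

Run:
```python
from h import *
plan(507,-197,125,-132.6,6)
```

```text
pose [ 641.7 -241.1  105.3] [180.   -0.  177.7] turn 49.7 t 13.45
[{"dp": [0.023, 0.006, -0.003], "rotation": [0.0, -0.0, -8.3]}, {"dp": [0.021, 0.01, -0.004], "rotation": [0.0, -0.0, -8.3]}, {"dp": [0.02, 0.013, -0.003], "rotation": [0.0, 0.0, -8.3]}, {"dp": [0.018, 0.015, -0.003], "rotation": [0.0, 0.0, -8.3]}, {"dp": [0.016, 0.018, -0.003], "rotation": [0.0, 0.0, -8.2]}, {"dp": [0.012, 0.02, -0.004], "rotation": [0.0, 0.0, -8.3]}]
```

{"method": "carry_out", "body": {
  "commands": [
    {"dp": [0.023,0.006,-0.003],"rotation": [0,0,-8.3]},
    {"dp": [0.021,0.01,-0.004],"rotation": [0,0,-8.3]},
    {"dp": [0.02,0.013,-0.003],"rotation": [0,0,-8.3]},
    {"dp": [0.018,0.015,-0.003],"rotation": [0,0,-8.3]},
    {"dp": [0.016,0.018,-0.003],"rotation": [0,0,-8.2]},
    {"dp": [0.012,0.02,-0.004],"rotation": [0,0,-8.3]},
    {"dp": [0,0,0],"rotation": [0,0,0]},
    {"dp": [0,0,0],"rotation": [0,0,0]}
  ]
}}

```text
t: 14.45
eef_pos: [0.5076, -0.1969, 0.1249]
ee_rot: [3.141, -0.001, -2.316]
force: [0.4, -0.2, -2.6]
width: 0.0399
gripper_force: 25.0
```

Run:
```python
from h import *
im,d,o=survey('wrist',['pad_oblong','glass_dome'],1); fr=(im,d)
p=blob('wrist',463,-243,58,.0035,.012,fr);print('pad',rect(p),len(p))
save('w7.png',im); plan(463.5,-243.5,110,-132.6,2)
```

```text
pad_oblong 0.96 [128. 272.] rect [ 465.8 -243.7   89.6   69.7   48.6] z [5.6 7.1 8.7] 10709
glass_dome 0.63 [239. 408.] rect [ 440.7 -103.6   16.9    1.7  -45. ] z [0.6 4.6 6.3] 53
pad [ 465.2 -244.    88.    68.3   47.7] 10776
pose [ 507.9 -197.1  124.9] [ 180.    -0.  -132.7] turn 0.1 t 14.6
[{"dp": [0.032, 0.001, 0.007], "rotation": [0.0, -0.0, -0.0]}, {"dp": [0.032, 0.0, 0.008], "rotation": [0.0, -0.0, -0.1]}]
```

View pics/w7.png

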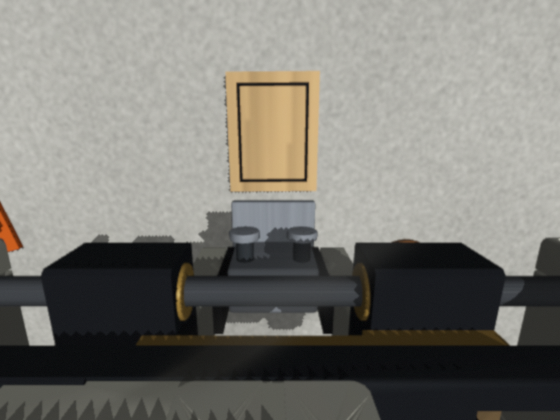

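Oblong pad at (272,131) clear and parallel to the held stop (273,225). Placing.

{"method": "carry_out", "body": {
  "commands": [
    {"dp": [0.04,-0.0004,0.01],"rotation": [0,0,-0.5]},
    {"dp": [0.0244,0,0.03],"rotation": [0,0,0]},
    {"dp": [0,0,0.024],"rotation": [0,0,0]},
    {"dp": [0,0,0.008],"rotation": [0,0,0]},
    {"dp": [0,0,0.004],"rotation": [0,0,0]},
    {"dp": [0,0,0.003],"rotation": [0,0,0]},
    {"dp": [0,0,0],"rotation": [0,0,0]}
  ]
}}

```text
t: 15.48
eef_pos: [0.4649, -0.2446, 0.047]
ee_rot: [-3.141, 0.0, -2.305]
force: [0.2, -0.5, -2.2]
width: 0.04
gripper_force: 25.0
```

Run:
```python
from h import *
plan(464.5,-244.7,45,-132.2,1,4); print(readout.get_state()['force'])
```

```text
pose [ 464.9 -244.6   47. ] [-180.     0.  -132.1] turn -0.1 t 15.475
[{"dp": [0.0004, 0.0003, 0.002], "rotation": [-0.0, 0.0, 0.1]}]
[ 0.21544448 -0.52318629 -2.21149176]
```

{"method": "carry_out", "body": {
  "commands": [
    {"dp": [0,0,0.0015],"rotation": [0,0,0]},
    {"dp": [0,0,0.001],"rotation": [0,0,0]},
    {"dp": [0,0,0],"rotation": [0,0,0]}
  ]
}}

```text
t: 15.85
eef_pos: [0.4644, -0.2447, 0.0441]
ee_rot: [-3.142, 0.0, -2.306]
force: [-0.1, -0.1, -1.3]
width: 0.0398
gripper_force: 25.0
```

{"method": "carry_out", "body": {
  "commands": [
    {"dp": [0,0,0],"rotation": [0,0,0]},
    {"dp": [0,0,0],"rotation": [0,0,0]},
    {"dp": [0,0,0],"rotation": [0,0,0]},
    {"dp": [0,0,-0.03],"rotation": [0,0,0]},
    {"dp": [0,0,-0.05],"rotation": [0,0,0]},
    {"dp": [-0.05,0,-0.02],"rotation": [0,0,0]},
    {"dp": [-0.02,0,0],"rotation": [0,0,0]},
    {"dp": [0,0,0],"rotation": [0,0,0]}
  ],
  "grip": 0.07
}}

```text
t: 16.85
eef_pos: [0.5117, -0.1918, 0.1435]
ee_rot: [3.141, -0.0, -2.304]
force: [-0.7, -0.6, -0.5]
width: 0.0699
gripper_force: 0.0
```

Run:
```python
from h import *
fr=vision.grab_frame('wrist'); im,d,o=survey('wrist',['buffer_stop','pad_oblong'],1)
p=blob('wrist',465,-244,50,.0098,.02,fr);print('base',rect(p))
p=blob('wrist',465,-244,50,.010,.07,fr);print('all',rect(p))
p=blob('wrist',465,-244,58,.0035,.07,fr);print('pad',rect(p))
save('w8.png',fr[0])
```

```text
buffer_stop 0.91 [122. 272.] rect [ 465.3 -245.1   63.4   46.2   48. ] z [11.5 40.9 49.8] 4735
pad_oblong 0.73 [117. 299.] rect [ 464.3 -244.5   89.1   71.    47.8] z [5.1 6.9 8.6] 4893
base [ 463.3 -246.1   64.2   43.9   47.7]
all [ 463.3 -246.2   64.2   43.9   47.9]
pad [ 463.1 -245.3   88.2   68.1   47.5]
```

View pics/w8.png

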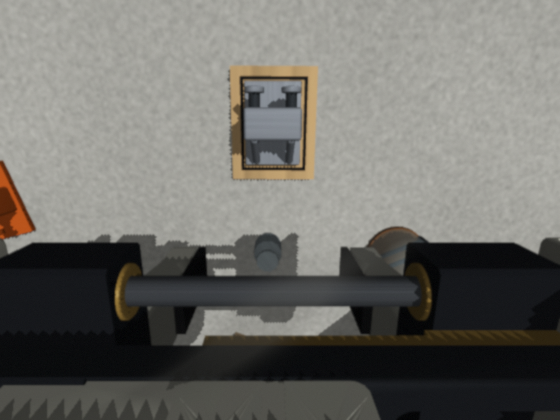

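Buffer stop sits inside its outline (272,122), under 1 mm off. Next, the dome.

Run:
```python
from h import *
plan(458,-25,190,-90,5)
```

```text
pose [ 510.3 -193.2  143.2] [ 1.799e+02 -1.000e-01 -1.321e+02] turn 42.1 t 17.05
[{"dp": [-0.018, 0.03, -0.009], "rotation": [0.1, -0.1, -8.4]}, {"dp": [-0.022, 0.028, -0.01], "rotation": [-0.0, 0.0, -8.5]}, {"dp": [-0.026, 0.024, -0.009], "rotation": [-0.0, 0.0, -8.4]}, {"dp": [-0.029, 0.019, -0.009], "rotation": [-0.0, 0.0, -8.4]}, {"dp": [-0.032, 0.016, -0.01], "rotation": [-0.0, 0.0, -8.4]}]
```

{"method": "carry_out", "body": {
  "commands": [
    {"dp": [-0.018,0.03,-0.009],"rotation": [0,0,-8.4]},
    {"dp": [-0.022,0.028,-0.01],"rotation": [0,0,-8.5]},
    {"dp": [-0.026,0.024,-0.009],"rotation": [0,0,-8.4]},
    {"dp": [-0.029,0.019,-0.009],"rotation": [0,0,-8.4]},
    {"dp": [-0.032,0.016,-0.01],"rotation": [0,0,-8.4]},
    {"dp": [0,0,0],"rotation": [0,0,0]},
    {"dp": [0,0,0],"rotation": [0,0,0]}
  ],
  "grip": 0.082
}}

```text
t: 17.92
eef_pos: [0.4582, -0.025, 0.1908]
ee_rot: [3.141, -0.0, -1.572]
force: [0.7, -0.4, 1.0]
width: 0.0823
gripper_force: 0.0
```

Run:
```python
from h import *
fr=vision.grab_frame('wrist'); im,d,o=survey('wrist',['glass_dome'],1)
for lo,hi in((.005,.07),(.003,.03),(.035,.07),(.05,.07)):
    p=blob('wrist',458,-85,45,lo,hi,fr);print('dome',lo,rect(p),len(p),np.round(p.mean(0)*1e3,1),cv2.minEnclosingCircle((p[:,:2]*1000).astype(np.float32)))
save('w9.png',fr[0]); plan(458,-85,130,-90,3)
```

```text
glass_dome 0.98 [136. 272.] rect [459.  -85.1  51.4  50.9  26.4] z [28.3 44.7 55.2] 2720
dome 0.005 [459.6 -85.4  51.4  51.   27. ] 2737 [459.6 -86.3  43.2] ((459.6571960449219, -85.72550201416016), 27.62364387512207)
dome 0.003 [ 4.597e+02 -8.800e+01  5.490e+01  5.230e+01 -1.000e-01] 95 [461.9 -89.2  24.9] ((460.5751037597656, -92.30595397949219), 32.8266487121582)
dome 0.035 [459.6 -85.5  48.   47.7 -17.8] 2469 [459.6 -86.   44.6] ((459.66546630859375, -85.49497985839844), 24.37969398498535)
dome 0.05 [459.9 -85.7  17.5  16.4  28.3] 137 [459.6 -85.1  53.1] ((461.14288330078125, -84.75081634521484), 10.75935173034668)
pose [458.4 -25.4 190.6] [179.9  -0.  -90.1] turn 0.1 t 18.075
[{"dp": [0.02, 0.0, 0.02], "rotation": [0.1, -0.0, -0.0]}, {"dp": [0.02, 0.0, 0.02], "rotation": [-0.0, -0.0, -0.1]}, {"dp": [0.02, 0.0, 0.021], "rotation": [-0.0, -0.0, -0.0]}]
```

View pics/w9.png

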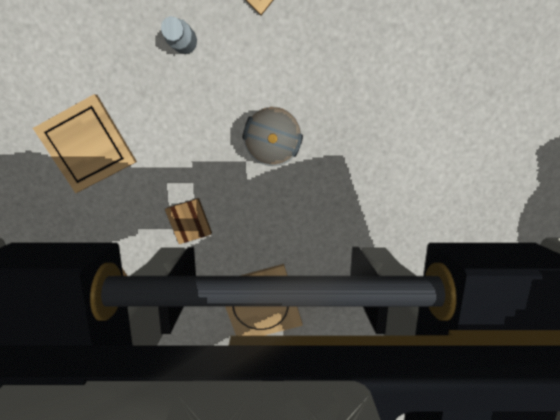

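Dome at (272,136), between churn (178,35) and sleepers (188,220), both clear of the finger line.

{"method": "carry_out", "body": {
  "commands": [
    {"dp": [0.04,-0.0012,0.02],"rotation": [0,0,-0.1]},
    {"dp": [0.02,0,0.04],"rotation": [0,0,0]},
    {"dp": [0,0,0.04],"rotation": [0,0,0]},
    {"dp": [0,0,0.03],"rotation": [0,0,0]},
    {"dp": [0,0,0.02],"rotation": [0,0,0]},
    {"dp": [0,0,0.009],"rotation": [0,0,0]},
    {"dp": [0,0,0],"rotation": [0,0,0]}
  ]
}}

```text
t: 18.95
eef_pos: [0.4595, -0.085, 0.0316]
ee_rot: [3.14, -0.0, -1.57]
force: [0.5, -0.3, -0.3]
width: 0.0821
gripper_force: 0.0
```

{"method": "carry_out", "body": {
  "commands": [
    {"dp": [0,0,0],"rotation": [0,0,0]},
    {"dp": [0,0,0],"rotation": [0,0,0]},
    {"dp": [0,0,0],"rotation": [0,0,0]},
    {"dp": [0,0,0],"rotation": [0,0,0]}
  ],
  "grip": 0.04,
  "force": 12
}}

```text
t: 19.45
eef_pos: [0.4597, -0.0845, 0.0324]
ee_rot: [-3.141, 0.0, -1.569]
force: [-2.6, 0.5, 4.6]
width: 0.0517
gripper_force: 12.0
```

{"method": "carry_out", "body": {
  "commands": [
    {"dp": [0,0,-0.02],"rotation": [0,0,0]},
    {"dp": [0,0,-0.04],"rotation": [0,0,0]},
    {"dp": [0,0,-0.03],"rotation": [0,0,0]},
    {"dp": [0,0,0],"rotation": [0,0,0]}
  ]
}}

```text
t: 19.95
eef_pos: [0.4612, -0.0842, 0.1243]
ee_rot: [-3.137, 0.001, -1.569]
force: [-0.0, -0.2, -2.0]
width: 0.0516
gripper_force: 12.0
```

Run:
```python
from h import *
s=readout.get_state(); print(s['force'],s['width'],s['gripper_force'])
plan(468,165,125,-90,7)
```

```text
[-0.01756334 -0.19900811 -2.03657091] 0.05164687623215252 11.999601874267682
pose [461.2 -84.2 124.3] [-1.797e+02  1.000e-01 -8.990e+01] turn -0.1 t 19.95
[{"dp": [-0.036, -0.001, -0.0], "rotation": [-0.3, 0.1, 0.0]}, {"dp": [-0.035, -0.001, -0.0], "rotation": [0.0, -0.0, 0.0]}, {"dp": [-0.036, -0.001, -0.0], "rotation": [0.0, -0.0, 0.0]}, {"dp": [-0.035, -0.001, -0.0], "rotation": [0.0, -0.0, 0.1]}, {"dp": [-0.036, -0.001, -0.001], "rotation": [0.0, -0.0, -0.0]}, {"dp": [-0.036, -0.001, 0.0], "rotation": [0.0, -0.0, -0.0]}, {"dp": [-0.035, -0.001, 0.0], "rotation": [0.0, -0.0, 0.0]}]
```

{"method": "carry_out", "body": {
  "commands": [
    {"dp": [-0.03,-0.001,0],"rotation": [0,0,0]},
    {"dp": [-0.039,-0.001,0],"rotation": [0,0,0]},
    {"dp": [-0.039,-0.001,0],"rotation": [0,0,0]},
    {"dp": [-0.039,-0.001,0],"rotation": [0,0,0]},
    {"dp": [-0.039,-0.001,0],"rotation": [0,0,0]},
    {"dp": [-0.038,-0.001,0],"rotation": [0,0,0]},
    {"dp": [-0.025,-0.001,0],"rotation": [0,0,0]},
    {"dp": [0,0,0],"rotation": [0,0,0]}
  ]
}}

```text
t: 20.95
eef_pos: [0.4659, 0.1657, 0.121]
ee_rot: [3.14, -0.001, -1.567]
force: [-0.3, 0.4, -2.1]
width: 0.0516
gripper_force: 12.0
```

{"method": "carry_out", "body": {
  "commands": [
    {"dp": [0,0,0],"rotation": [0,0,0]}
  ]
}}

```text
t: 21.08
eef_pos: [0.4656, 0.1639, 0.1212]
ee_rot: [3.14, -0.001, -1.569]
force: [0.2, -1.0, -2.8]
width: 0.0514
gripper_force: 12.0
```

Run:
```python
from h import *
im,d,o=survey('wrist',['pad_round'],1); fr=(im,d)
p=blob('wrist',471,98,54,.0035,.012,fr);print('pad',rect(p),len(p))
s=readout.get_state(); print(s['eef_pos'],np.degrees(s['ee_rot']))
save('w10.png',im)
```

```text
pad_round 0.78 [128. 266.] rect [473.2  96.5  78.6  78.3 -74. ] z [5.5 7.1 8.6] 10845
pad [471.5  95.6  80.7  76.3  16.3] 10830
[0.46593409 0.16361254 0.12161417] [ 1.79950534e+02 -3.31592228e-02 -8.99491069e+01]
```

View pics/w10.png

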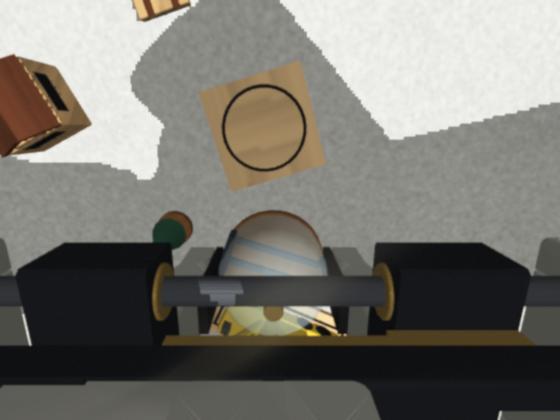

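Round pad circle at (264,128); tree (172,230) clear. Fitting the circle precisely.

Run:
```python
from h import *
c,f,T=campose('wrist'); im=cv2.imread('pics/w10.png')[:,:,::-1]
g=im.max(2)[78:180,212:316]; v,u=np.nonzero(g<60); v+=78;u+=212
d=np.c_[(u-c['cx'])/f,(v-c['cy'])/f,np.ones(len(u))]@T[:3,:3].T
P=T[:3,3]+d*((.0066-T[2,3])/d[:,2])[:,None]
r=np.hypot(*(P[:,:2]-[.4725,.0962]).T); k=(r>.027)&(r<.036)
print(len(u),k.sum(),cv2.fitEllipse((P[k,:2]*1000).astype(np.float32)))
plan(472.5,96.3,50,-90,1,4)
```

```text
512 512 ((473.4460754394531, 96.50321197509766), (60.57687759399414, 60.607025146484375), 9.814550399780273)
pose [465.9 163.6 121.6] [180.   -0.  -89.9] turn -0.1 t 21.175
[{"dp": [0.0673, -0.0066, 0.0716], "rotation": [0.0, -0.0, 0.1]}]
```

{"method": "carry_out", "body": {
  "commands": [
    {"dp": [0.036,-0.004,0],"rotation": [0,0,0]},
    {"dp": [0.0306,-0.0033,0.015],"rotation": [0,0,0]},
    {"dp": [0,0,0.03],"rotation": [0,0,0]},
    {"dp": [0,0,0.022],"rotation": [0,0,0]},
    {"dp": [0,0,0.008],"rotation": [0,0,0]},
    {"dp": [0,0,0.004],"rotation": [0,0,0]},
    {"dp": [0,0,0.002],"rotation": [0,0,0]},
    {"dp": [0,0,0],"rotation": [0,0,0]}
  ]
}}

```text
t: 22.18
eef_pos: [0.4741, 0.0981, 0.0416]
ee_rot: [-3.141, 0.001, -1.569]
force: [-0.5, -0.2, -1.2]
width: 0.0515
gripper_force: 12.0
```

{"method": "carry_out", "body": {
  "commands": [
    {"dp": [0,0,0.001],"rotation": [0,0,0]},
    {"dp": [0,0,0],"rotation": [0,0,0]}
  ]
}}

```text
t: 22.42
eef_pos: [0.4738, 0.098, 0.0403]
ee_rot: [-3.141, 0.0, -1.569]
force: [-0.8, -0.1, -1.4]
width: 0.0516
gripper_force: 12.0
```

{"method": "carry_out", "body": {
  "commands": [
    {"dp": [0.001,0.0005,0.001],"rotation": [0,0,0]},
    {"dp": [0,0,0.0005],"rotation": [0,0,0]},
    {"dp": [0,0,0],"rotation": [0,0,0]}
  ]
}}

```text
t: 22.8
eef_pos: [0.4732, 0.0969, 0.0385]
ee_rot: [3.141, -0.0, -1.569]
force: [-0.7, -0.2, -0.8]
width: 0.0513
gripper_force: 12.0
```

{"method": "carry_out", "body": {
  "commands": [
    {"dp": [0,0,0.0005],"rotation": [0,0,0]},
    {"dp": [0,0,0],"rotation": [0,0,0]}
  ]
}}

```text
t: 23.05
eef_pos: [0.4733, 0.0969, 0.0384]
ee_rot: [-3.141, -0.0, -1.569]
force: [-2.2, -0.1, 5.4]
width: 0.0515
gripper_force: 12.0
```

Contact (5.4 N): standing on the pad. Releasing.

{"method": "carry_out", "body": {
  "commands": [
    {"dp": [0,0,0],"rotation": [0,0,0]},
    {"dp": [0,0,0],"rotation": [0,0,0]},
    {"dp": [0,0,0],"rotation": [0,0,0]},
    {"dp": [0,0,-0.02],"rotation": [0,0,0]},
    {"dp": [0,0,-0.05],"rotation": [0,0,0]},
    {"dp": [-0.03,0,-0.05],"rotation": [0,0,0]},
    {"dp": [-0.03,0,-0.02],"rotation": [0,0,0]},
    {"dp": [0,0,0],"rotation": [0,0,0]}
  ],
  "grip": 0.078
}}

```text
t: 24.05
eef_pos: [0.4742, 0.159, 0.1801]
ee_rot: [-3.138, 0.003, -1.567]
force: [0.3, 1.0, 0.0]
width: 0.0779
gripper_force: 0.0
```

{"method": "carry_out", "body": {
  "commands": [
    {"dp": [0,0,0],"rotation": [0,0,0]}
  ]
}}

```text
t: 24.18
eef_pos: [0.4725, 0.1566, 0.1775]
ee_rot: [3.141, -0.0, -1.569]
force: [-0.1, 0.4, 0.2]
width: 0.0781
gripper_force: 0.0
```

Run:
```python
from h import *
fr=vision.grab_frame('wrist'); save('w11.png',fr[0])
p=blob('wrist',473,97,45,.0125,.07,fr);print('dome',rect(p))
p=blob('wrist',473,97,54,.0035,.07,fr);print('pad',rect(p))
plan(584,66,210,26.6,13)
s=readout.get_state(); print(s['q'])
```

```text
dome [474.1  96.1  51.4  51.2  25.5]
pad [473.2  95.9  76.2  76.2 -73.7]
pose [472.5 156.2 177.2] [ 1.799e+02 -1.000e-01 -8.990e+01] turn 116.5 t 24.225
[{"dp": [0.007, -0.009, -0.003], "rotation": [0.1, -0.0, -9.0]}, {"dp": [0.008, -0.007, -0.002], "rotation": [-0.0, -0.0, -8.9]}, {"dp": [0.009, -0.006, -0.003], "rotation": [0.0, -0.0, -9.0]}, {"dp": [0.01, -0.004, -0.002], "rotation": [0.0, -0.0, -9.0]}, {"dp": [0.011, -0.003, -0.003], "rotation": [0.0, -0.0, -8.9]}, {"dp": [0.011, -0.001, -0.002], "rotation": [0.0, -0.0, -9.0]}, {"dp": [0.011, 0.0, -0.003], "rotation": [0.0, -0.0, -8.9]}, {"dp": [0.011, 0.003, -0.002], "rotation": [0.0, -0.0, -9.0]}]
[{"dp": [0.01, 0.003, -0.003], "rotation": [0.0, -0.0, -9.0]}, {"dp": [0.01, 0.006, -0.002], "rotation": [0.0, -0.0, -8.9]}, {"dp": [0.008, 0.007, -0.003], "rotation": [0.0, -0.0, -9.0]}, {"dp": [0.008, 0.008, -0.002], "rotation": [0.0, -0.0, -9.0]}, {"dp": [0.006, 0.009, -0.003], "rotation": [0.0, 0.0, -8.9]}]
[ 7.14771575e-01  1.32373845e-01 -4.75745097e-01 -3.14276335e-04
 -9.64414287e-01 -7.13086301e-01]
```

View pics/w11.png

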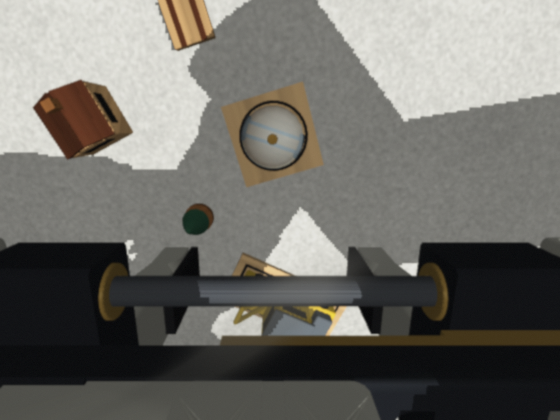

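Dome upright, centred in its circle (272,138), <1 mm off. Last: the hut. (Picture allowance used; numbers only from here.)

Run:
```python
from h import *
plan(608,133,200,-63.4,4)
```

```text
pose [472.5 156.2 177.2] [ 1.799e+02 -1.000e-01 -8.990e+01] turn 26.5 t 24.225
[{"dp": [0.006, -0.034, -0.006], "rotation": [0.1, -0.0, -6.6]}, {"dp": [0.01, -0.033, -0.005], "rotation": [-0.0, -0.1, -6.7]}, {"dp": [0.013, -0.032, -0.006], "rotation": [-0.0, 0.0, -6.6]}, {"dp": [0.017, -0.029, -0.006], "rotation": [-0.0, 0.0, -6.6]}]
```

{"method": "carry_out", "body": {
  "commands": [
    {"dp": [0.006,-0.034,-0.006],"rotation": [0,0,-6.6]},
    {"dp": [0.01,-0.033,-0.005],"rotation": [0,0,-6.7]},
    {"dp": [0.013,-0.032,-0.006],"rotation": [0,0,-6.6]},
    {"dp": [0.017,-0.029,-0.006],"rotation": [0,0,-6.6]},
    {"dp": [0,0,0],"rotation": [0,0,0]},
    {"dp": [0,0,0],"rotation": [0,0,0]},
    {"dp": [0,0,0],"rotation": [0,0,0]}
  ],
  "grip": 0.07
}}

```text
t: 25.1
eef_pos: [0.6074, 0.1334, 0.2006]
ee_rot: [3.141, 0.0, -1.107]
force: [0.3, 0.6, 1.1]
width: 0.0702
gripper_force: 0.0
```

Run:
```python
from h import *
im,d,o=survey('wrist',['signal_hut','pad_square'],1); fr=(im,d)
for lo in(.005,.03,.04):
    p=blob('wrist',633,84,45,lo,.07,fr);print('hut',lo,rect(p),len(p))
plan(633,84,33,-63.4,1,4)
```

```text
signal_hut 0.62 [140. 272.] rect [633.4  83.4  46.9  45.7  26.3] z [41.2 47.7 61.7] 2778
pad_square 0.78 [  9. 343.] rect [626.9 -49.9  72.5  12.1  24.9] z [0.6 6.7 8.5] 1211
hut 0.005 [634.   83.8  47.   45.9  26.6] 2872
hut 0.03 [634.   83.8  47.   45.9  26.6] 2872
hut 0.04 [634.   83.8  47.   45.9  26.6] 2870
pose [607.8 133.8 201.3] [-180.     0.   -63.4] turn -0.0 t 25.25
[{"dp": [0.0558, -0.0002, 0.1682], "rotation": [-0.0, 0.0, 0.0]}]
```

{"method": "carry_out", "body": {
  "commands": [
    {"dp": [0.036,-0.0008,0.02],"rotation": [0,0,0]},
    {"dp": [0.0204,0,0.04],"rotation": [0,0,0]},
    {"dp": [0,0,0.04],"rotation": [0,0,0]},
    {"dp": [0,0,0.035],"rotation": [0,0,0]},
    {"dp": [0,0,0.022],"rotation": [0,0,0]},
    {"dp": [0,0,0.011],"rotation": [0,0,0]},
    {"dp": [0,0,0],"rotation": [0,0,0]}
  ]
}}

```text
t: 26.12
eef_pos: [0.634, 0.0836, 0.0328]
ee_rot: [3.141, -0.0, -1.106]
force: [-0.3, 0.4, 0.6]
width: 0.0701
gripper_force: 0.0
```

{"method": "carry_out", "body": {
  "commands": [
    {"dp": [0,0,0],"rotation": [0,0,0]},
    {"dp": [0,0,0],"rotation": [0,0,0]},
    {"dp": [0,0,0],"rotation": [0,0,0]},
    {"dp": [0,0,0],"rotation": [0,0,0]},
    {"dp": [0,0,-0.03],"rotation": [0,0,0]},
    {"dp": [0,0,-0.05],"rotation": [0,0,0]},
    {"dp": [0,0,-0.02],"rotation": [0,0,0]},
    {"dp": [0,0,0],"rotation": [0,0,0]}
  ],
  "grip": 0.035,
  "force": 12
}}

```text
t: 27.12
eef_pos: [0.6352, 0.0839, 0.135]
ee_rot: [-3.138, -0.0, -1.107]
force: [0.9, 0.5, -0.6]
width: 0.0461
gripper_force: 12.0
```

Run:
```python
from h import *
plan(611,-15,133,-64.3,3)
```

```text
pose [635.2  83.9 135. ] [-179.8   -0.   -63.4] turn -0.9 t 27.125
[{"dp": [0.026, 0.022, 0.001], "rotation": [-0.2, -0.0, 0.3]}, {"dp": [0.026, 0.022, 0.0], "rotation": [-0.0, -0.0, 0.3]}, {"dp": [0.026, 0.022, 0.001], "rotation": [-0.0, -0.0, 0.3]}]
```

{"method": "carry_out", "body": {
  "commands": [
    {"dp": [0.026,0.022,0],"rotation": [0,0,0.3]},
    {"dp": [0.026,0.022,0],"rotation": [0,0,0.3]},
    {"dp": [0.026,0.022,0],"rotation": [0,0,0.3]},
    {"dp": [0,0,0],"rotation": [0,0,0]},
    {"dp": [0,0,0],"rotation": [0,0,0]},
    {"dp": [0,0,0],"rotation": [0,0,0]}
  ]
}}

```text
t: 27.88
eef_pos: [0.6098, -0.015, 0.1325]
ee_rot: [3.141, 0.0, -1.122]
force: [0.3, 0.0, -1.0]
width: 0.0457
gripper_force: 12.0
```

Run:
```python
from h import *
im,d,o=survey('wrist',['pad_square'],1); fr=(im,d)
p=blob('wrist',637,-75,52,.0035,.012,fr);print('pad',rect(p),len(p))
# drawn outline: dark pixels inside the pad
r=o[0][1]; m=cv2.erode(r['pixels'].astype(np.uint8),np.ones((5,5)))>0
m=cv2.morphologyEx(r['pixels'].astype(np.uint8),cv2.MORPH_CLOSE,np.ones((9,9))); m=cv2.erode(m,np.ones((7,7)))>0
g=im.max(2); t=np.percentile(g[m],50)*.5; c,f,T=campose('wrist')
v,u=np.nonzero(m&(g<t)); q=np.c_[(u-c['cx'])/f,(v-c['cy'])/f,np.ones(len(u))]@T[:3,:3].T
P=T[:3,3]+q*((.0066-T[2,3])/q[:,2])[:,None]; print('outline',rect(P),len(u))
x,y,_,_,a=rect(p); plan(x,y,55,-64.3,1,4)
```

```text
pad_square 0.65 [127. 270.] rect [641.  -76.9  72.   71.2 -65.1] z [5.6 7.1 8.7] 8480
pad [639.7 -76.6  72.6  70.1  25.7] 8473
outline [640.7 -75.9  53.9  53.2  25.7] 369
pose [609.8 -14.9 132.8] [180.    0.  -64.3] turn -0.0 t 27.975
[{"dp": [0.0686, -0.0002, 0.0777], "rotation": [0.0, 0.0, 0.0]}]
```

{"method": "carry_out", "body": {
  "commands": [
    {"dp": [0.038,-0.0009,0.01],"rotation": [0,0,0.1]},
    {"dp": [0.0305,0,0.02],"rotation": [0,0,0]},
    {"dp": [0,0,0.03],"rotation": [0,0,0]},
    {"dp": [0,0,0.02],"rotation": [0,0,0]},
    {"dp": [0,0,0.008],"rotation": [0,0,0]},
    {"dp": [0,0,0.003],"rotation": [0,0,0]},
    {"dp": [0,0,0],"rotation": [0,0,0]},
    {"dp": [0,0,0],"rotation": [0,0,0]}
  ]
}}

```text
t: 28.98
eef_pos: [0.6406, -0.0768, 0.043]
ee_rot: [-3.14, -0.0, -1.124]
force: [-0.1, 0.1, -0.1]
width: 0.0456
gripper_force: 12.0
```

{"method": "carry_out", "body": {
  "commands": [
    {"dp": [0,0,0.001],"rotation": [0,0,0]},
    {"dp": [0,0,0],"rotation": [0,0,0]}
  ]
}}

```text
t: 29.22
eef_pos: [0.6402, -0.077, 0.0413]
ee_rot: [-3.141, -0.0, -1.124]
force: [0.2, 0.0, -0.4]
width: 0.0457
gripper_force: 12.0
```

{"method": "carry_out", "body": {
  "commands": [
    {"dp": [-0.0005,0,0.001],"rotation": [0,0,0]},
    {"dp": [0,0,0],"rotation": [0,0,0]}
  ]
}}

```text
t: 29.48
eef_pos: [0.6398, -0.0766, 0.04]
ee_rot: [3.141, 0.0, -1.124]
force: [-0.9, -0.5, -1.2]
width: 0.0457
gripper_force: 12.0
```

{"method": "carry_out", "body": {
  "commands": [
    {"dp": [0,0,0.001],"rotation": [0,0,0]},
    {"dp": [0,0,0],"rotation": [0,0,0]}
  ]
}}

```text
t: 29.72
eef_pos: [0.6399, -0.0766, 0.0398]
ee_rot: [-3.142, -0.0, -1.124]
force: [-2.3, 1.0, 6.4]
width: 0.046
gripper_force: 12.0
```

{"method": "carry_out", "body": {
  "commands": [
    {"dp": [0,0,0],"rotation": [0,0,0]},
    {"dp": [0,0,0],"rotation": [0,0,0]},
    {"dp": [0,0,0],"rotation": [0,0,0]},
    {"dp": [0,0,-0.02],"rotation": [0,0,0]},
    {"dp": [0,0,-0.05],"rotation": [0,0,0]},
    {"dp": [-0.03,0,-0.05],"rotation": [0,0,0]},
    {"dp": [-0.03,0,-0.03],"rotation": [0,0,0]},
    {"dp": [0,0,0],"rotation": [0,0,0]}
  ],
  "grip": 0.07
}}

```text
t: 30.72
eef_pos: [0.6149, -0.0208, 0.1925]
ee_rot: [-3.136, -0.001, -1.122]
force: [0.6, 0.6, -1.1]
width: 0.0701
gripper_force: 0.0
```

{"method": "carry_out", "body": {
  "commands": [
    {"dp": [0,0,0],"rotation": [0,0,0]},
    {"dp": [0,0,0],"rotation": [0,0,0]}
  ]
}}

```text
t: 30.98
eef_pos: [0.6135, -0.023, 0.1877]
ee_rot: [3.139, 0.0, -1.125]
force: [-0.1, -0.5, -0.5]
width: 0.07
gripper_force: 0.0
```

Run:
```python
from h import *
fr=vision.grab_frame('wrist'); save('w12.png',fr[0])
p=blob('wrist',640,-76,45,.0125,.07,fr);print('hut',rect(p))
p=blob('wrist',640,-76,50,.0035,.07,fr);print('pad',rect(p))
print('top'); survey('top',NAMES,2)
print('scene'); survey('scene',['tree','churn','glass_dome','signal_hut'],1)
```

```text
hut [640.8 -75.9  47.   46.1  25.7]
pad [640.8 -76.4  70.3  70.2  25.6]
top
buffer_stop 0.8 [258. 359.] rect [ 463.6 -244.1   63.9   47.2   47.9] z [ 7.2 24.2 50.8] 578
buffer_stop 0.78 [165. 404.] rect [ 692.2 -359.1   65.3   62.5   59.4] z [-0.6 13.3 44. ] 597
glass_dome 0.73 [176. 293.] rect [618.7 -88.2  94.8  54.4  25.6] z [ 28.7  51.7 251.8] 178
glass_dome 0.72 [249. 206.] rect [471.2  96.4  50.   49.9  31.1] z [10.6 47.8 58.8] 472
signal_hut 0.44 [173. 292.] rect [619.6 -88.7  93.5  54.   27.3] z [  6.7  51.  123.3] 186
pad_oblong 0.88 [266. 352.] rect [ 463.3 -243.3   89.3   74.    47.7] z [-1.2  5.6 13.8] 656
pad_round 0.86 [262. 211.] rect [471.4  97.7  78.2  78.1  13.6] z [-0.2  5.4 10.5] 627
tree 0.58 [222. 184.] rect [544.7 166.8  24.9   9.1   4.6] z [ 2.3 19.5 37.3] 57
churn 0.52 [262. 211.] rect [470.9  97.5  78.8  77.2  16.5] z [-0.1  5.5 11.6] 671
scene
tree 0.65 [158. 320.] rect [536.1 179.2  51.7  26.8 -33.2] z [ 0.3 18.9 42.5] 177
churn 0.69 [258. 234.] rect [ 529.6 -168.1   41.4   22.9  -13.9] z [ 0.4 23.9 39.4] 257
glass_dome 0.85 [165. 274.] rect [499.1  56.  268.2  53.8 -58.7] z [ 6.6 35.1 57.6] 541
signal_hut 0.8 [237. 309.] rect [627.4 -50.7 107.   44.1 -64.4] z [10.  48.4 64.9] 867
```

Hut is centred within 0.5 mm. Quick check that tree and churn stand where they were (depth before/after in scene).

Run:
```python
from h import *
fr=vision.grab_frame('scene'); d0=np.load('scene.npy')
for n,x,y in(('tree',545,174),('churn',535,-168)):
    for d in(d0,fr[1]):
        p=blob('scene',x,y,24,.012,.06,(None,d)); print(n,np.round(p.mean(0)*1e3,1),np.round(p.max(0)*1e3,1),len(p))
```

```text
tree [547.5 169.1  28.9] [557.8 181.1  44.8] 102
tree [547.5 169.1  29. ] [557.2 181.1  44.8] 102
churn [ 540.4 -173.    28.1] [ 550.3 -159.8   40.3] 195
churn [ 540.6 -173.    27.6] [ 550.3 -159.9   40.2] 199
```

Both are unmoved. Handing in.

```bash
python3 -c "
from station import arm; print(arm.job_done())"
```

```text
the job is handed in; nothing more can be done
None
```

All four pieces stand upright on their matching pads, each measured about 1 mm or less from centre; the tree and churn did not move, and I handed the job in at about 31 s.

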